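Close the garnish station: hang up the board, turn the sign

ROBOT

A 6-joint arm with a two-finger parallel gripper is mounted at the origin on the work surface. World frame = base frame: x ahead of the robot, y to its left, z up, the work surface at z = 0. Lengths are in m, angles in rad, forces in N, time in s.
With the tool pointing down it reaches from about 0.35 to 0.725 m from the base axis. Payload 4.3 kg.
Tool frame: the origin (TCP) lies midway between the tips of the shut fingers; the grasp point (between the pads) lies 19 mm behind it; z points along the fingers, y is the line along which they close (so a half turn about z gives the same grasp; the last joint's range is limited). The gripper opens to 85 mm and grips with 20 to 120 N. Pads are 22 mm wide; open, the fingers measure 114 mm over their backs; the gripper's body (76 mm by 85 mm) begins 54 mm behind the grasp point. The pads swing forward as they close: fully open they stand 13 mm farther back than shut.
Start: joints at [1.03, 0.377, 0.081, 1.274, 0, 1.46], TCP at [0.24, 0.522, 0.231] pointing down, gripper open.
Joint ranges: [-2.72, 2.72], [-0.84, 1.66], [-1.02, 1.22], [-1.77, 2.12], [-1.37, 1.28], [-3.14, 3.14]. Speed limits (rad/s): [2.57, 2.57, 3.14, 3.14, 3.14, 3.14].

INTERFACE

Orientations are given as [roll, pitch, yaw] about the fixed x, y, z axes, in that order (R = Rz(yaw) Ry(pitch) Rx(roll)).
In Python, from cell import bot, imaging, nets gives the robot as it stands.
- The arm moves only by the shell command python3 -m handwheel 'ROWS' [FORCE]. ROWS is JSON, a list of rows, each a list of 3 entries, a list of its own where there are three numbers: the opening, from 0 (shut) to 1 (fully open), then the shift along the tool's x, y, z in m, then the turn about the tool's z in degrees. A call has 1 to 20 rows; each row is the pose to reach, as a shift and turn from the pose commanded when the call began, along the tool's axes at that moment; what a row does not reach only later rows make up. A row lasts 1/8 s, in which the tool goes at most 62.5 mm and 10.7 degrees, less where a joint would pass 70% of its speed; a pose out of reach is approached as far as the arm can. A call with a gripper value outside its range is refused whole. The fingers move at their own pace and stop on an object; FORCE is the grip in N (left out, the last holds). Time passes only in rows, so rows that repeat a pose let the fingers close. It gives the time, the measured TCP pose, the force, the opening and the grip force at its end, in the units of the state.
- bot.get_state(): the state, without advancing time (a new reading comes with each control period).
- imaging.get_image(name): name is "side" or "top" or "wrist"; returns a dict with "img" (420x560x3 uint8, blue, green, red), "vfov" (degrees; the focal length in pixels is half the picture's height over the tangent of half this angle, whatever the lens; pixels are square), "cx", "cy" (the principal point, pixels), "camera_from_world" (4x4, takes a point from world to camera coordinates); the wrist camera has in their place "mount" (4x4, takes a point from camera to tool coordinates, whose origin is the TCP and whose axes are the flange's). Camera axes: x right, y down, z forward; pixel columns grow to the right and rows downward; lengths in m; the calibration is good to about 2 mm. A picture is of the moment at which its call begins: read the wrist's pose just before it. There is no depth.
- bot.sign_off(): hands the job in; it is judged then, once.
Trained networks look in the newest picture that a camera, given by its name, has taken for a name from the list of things; names that differ only in an ending like _2 or _b are one class to them, and where a whole thing is asked for, a point or a joint stands for the part that bears it (a point fixed in the world has none). Each returns a list of dicts, best first, with "confidence" (0 to 1); they miss things now and then, are a little off and sometimes report something else, mostly with a low value. They report only what shows in the picture. A call takes as long as a camera call. They do not tell look-alikes from the thing itself.
- nets.boxes_of(name, camera): "xyz" ([x, y, z] in m, in the coordinates of the camera as it stood for that picture, good to about 4 mm: the middle of the surface that is visible of it).
The state is a dict: "time_s": time; "q": joint angles; "joint_vel": joint speeds; "effort": joint torques, N m; "eef_pos": TCP position; "eef_rot": TCP orientation; "ft_force": force on the tool from outside, world axes, zero at the start; "wrist_torque": the same for the moment, N m; "finger_gap": finger opening in m; "grasp_force": force on a finger pad.
Only numpy, scipy, OpenCV 4.12 (cv2) and the standard library are available. Lean on these libraries where they do the work, as an engineer would, in place of code of your own. Each camera call takes 0.05 s, during which the arm holds its last target. There are 200 camera calls.

TASK

Close the garnish station for the night. First hang the wooden board that has an eye on the steel peg, pushed in past the peg's gravity flap so that the flap drops shut behind it; then turn the table sign half a turn so that its crossed face looks to the guests' side, away from the robot, square with the sign's foot. Let go of both and leave everything else where it is.

Things in the scene. Friction and masses are not known exactly. Their poses are not given: they have to be found in the camera images.
- board_tab (a point): centre of the grip tab of the wooden board with an eye, which stands upright in one of the rack's two slots (which one changes). Tab 44 mm wide (x axis), 12 mm thick (y), the upper 35 mm of the board. This point is 18 mm below the top edge, 32 mm above the eye's upper edge, 162 mm above the foot; z up
- board_eye (a point): centre of the board's eye, a rectangular through-hole 50 mm wide (x) and 46 mm high (z), on the board's mid-plane, 55 mm below board_tab, 107 mm above the foot; same axes as board_tab
- board: the same board: 12 mm thick (y axis), 90 mm wide (x), 180 mm tall (z), 0.11 to 0.23 kg; origin under the centre of its foot. From the foot up: 84 mm solid, 46 mm eye, 50 mm solid with the tab at the top
- rack: fixed white rack 110 (x) x 150 (y) mm, with two open-topped slots along its x axis, at y = +42 and -42 mm; slots 15 mm wide, floor 8 mm and rails' top 38 mm above the table; origin under its centre. Boards lift straight up out of it
- peg_pivot (a point): pivot of the gravity flap, on the axis of a horizontal peg 12 mm thick, 12 mm behind the peg's free tip, 165 mm above the table. The peg runs along y, free tip towards -y, post at +y; z up. A hung board has its plane across the peg (board y along peg y, either way round), the eye's upper edge on the peg and the eye's centre 17 mm below the peg's axis
- peg_stand: fixed steel stand of the peg, same axes as peg_pivot; origin on the table under the middle of its post, which is 40 mm wide (x), 30 mm (y), its face 118 mm in from peg_pivot, its top level with the peg's top (171 mm). Foot plate 12 mm high, 110 mm wide, under the whole peg
- flap (a joint): steel flap 20 mm wide, 4 mm thick, 30 g, hanging from peg_pivot to 58 mm below it. 0 = straight down, shut; grows to 1.3 rad as its lower end swings inward (to the post); cannot swing outward; falls shut by itself. A board slid in along the peg lifts it with the eye's lower edge; with the eye's centre some 60 mm inside peg_pivot it drops off and hangs behind the board
- sign_stand: fixed foot of the table sign, steel plate 90 (x) x 150 (y) x 12 mm; origin under its centre, below the sign's vertical pivot; its +x side is the guests' side, away from the robot
- sign_top (a point): middle of the top edge of the sign's panel, on the pivot axis, 152 mm above the table. Panel 12 mm thick (this point's x axis), 140 mm wide (y), 100 mm high; bare in its upper 28 mm, so that its top edge can be pinched. Its x axis points out of the face with the bowl
- sign_cross (a point): middle of the raised cross on the crossed face of the panel, 8 mm in front of the panel's mid-plane (on the panel's -x side), 65 mm below the top edge; the other face has a raised bowl with chopsticks. Same axes as sign_top
- sign (a joint): turn of the panel about its vertical pivot, counter-clockwise from above positive. 0 = crossed face square to the robot's side of the foot (-x), pi or -pi = crossed face square to the guests' side. Turns freely both ways (to 6 rad), stays where it is left by friction (0.05 N m)
- plain_board: plain wooden board 90 x 12 x 100 mm without eye, standing in the rack's other slot; origin under its centre
- crock: black crock 70 mm across, 100 mm high, full of spoons up to 200 mm high; origin under its centre
- jar: glass jar 76 mm across, 120 mm high; origin under its centre
Not all that is in view belongs to the job. Leave any yellow look-alike of the board alone.

How it is judged:
By the outcome, as a careful person would: the job done as asked, in the order asked, and still so for the second after the job is handed in, with the robot touching nothing.
It also fails if it takes over 70 s, if anything falls off the work surface, if the arm or the gripper's body presses on something with over 40 N, if the wrist force passes 120 N, or if a joint passes its speed limit or range.

## Working session

There is one attempt and no reset: what is moved stays moved. The work goes in short steps, Python scripts to look and compute and a shell command to move; the robot and the scene stay as the last step left them, time stands still between calls to the robot, and variables do not carry over. Pictures are saved under pics/ and viewed, at most 10 in all, crops included, and the job is handed in when it is done.

```bash
ls; mkdir -p pics; cat > h.py <<'E'
import numpy as np, cv2
from cell import bot, imaging, nets
from scipy.spatial.transform import Rotation as R
def cam(name):
    s=bot.get_state(); d=imaging.get_image(name)
    if name=="wrist":
        T=np.eye(4);T[:3,:3]=R.from_euler('xyz',s['eef_rot']).as_matrix();T[:3,3]=s['eef_pos']
        W=T@np.array(d['mount'])
    else: W=np.linalg.inv(np.array(d['camera_from_world']))
    f=d['img'].shape[0]/2/np.tan(np.radians(d['vfov'])/2)
    return d,W,f
def px(d,W,f,p):
    c=np.linalg.inv(W)@np.r_[p,1]; return (f*c[0]/c[2]+d['cx'],f*c[1]/c[2]+d['cy'])
def atz(d,W,f,u,v,val,ax=2):
    r=W[:3,:3]@np.array([(u-d['cx'])/f,(v-d['cy'])/f,1]); o=W[:3,3]
    return o+r*(val-o[ax])/r[ax]
def find(names,name):
    d,W,f=cam(name)
    for n in names:
        for r in nets.boxes_of(n,name)[:4]:
            p=(W@np.r_[r['xyz'],1])[:3]; u=px(d,W,f,p)
            print(name,n,round(r['confidence'],2),p.round(3),np.round(u))
    return d,W,f
E
python3 - <<'E'
from h import *
print({k:np.round(v,3) for k,v in bot.get_state().items()})
N=['board_tab','board_eye','board','rack','peg_pivot','peg_stand','flap','sign_stand','sign_top','sign_cross','plain_board','crock','jar']
for c in ['top','side']:
    d,W,f=find(N,c); cv2.imwrite(f'pics/{c}.png',d['img']); print(W.round(3),f)
E
```

```text
pics
{'time_s': np.float64(0.0), 'q': array([1.03 , 0.378, 0.08 , 1.274, 0.   , 1.46 ]), 'joint_vel': array([-0.001, -0.002,  0.001, -0.001,  0.001, -0.   ]), 'effort': array([ 1.0000e-03, -4.6360e+01,  2.6988e+01,  2.1000e-02,  0.0000e+00,
       -0.0000e+00]), 'eef_pos': array([0.24 , 0.522, 0.23 ]), 'eef_rot': array([-3.14 , -0.   ,  2.711]), 'ft_force': array([ 0.647, -0.579, -0.652]), 'wrist_torque': array([ 0.026, -0.026,  0.012]), 'grasp_force': np.float64(0.0), 'finger_gap': np.float64(0.085)}
top board_tab 0.94 [0.588 0.006 0.134] [292. 185.]
top board_tab 0.66 [0.457 0.054 0.169] [266. 248.]
top board_tab 0.66 [ 0.42  -0.152  0.09 ] [366. 270.]
top board_eye 0.75 [0.596 0.008 0.14 ] [291. 181.]
top board_eye 0.53 [0.451 0.055 0.169] [265. 252.]
top board 0.83 [ 0.592 -0.001  0.14 ] [295. 183.]
top board 0.76 [ 0.421 -0.159  0.089] [369. 270.]
top board 0.67 [0.454 0.056 0.171] [265. 250.]
top board 0.57 [ 0.46  -0.318  0.015] [432. 255.]
top rack 0.9 [0.448 0.016 0.01 ] [284. 257.]
top peg_pivot 0.66 [0.488 0.307 0.01 ] [156. 237.]
top peg_stand 0.92 [0.49  0.3   0.013] [15
[... 1114 characters left out ...]
d 0.87 [ 0.602 -0.005  0.073] [313. 223.]
side rack 0.93 [ 0.415 -0.018  0.011] [254. 267.]
side peg_pivot 0.98 [0.488 0.332 0.027] [224. 188.]
side peg_stand 0.81 [0.485 0.333 0.025] [223. 188.]
side sign_stand 0.73 [ 0.46  -0.338  0.062] [350. 343.]
side sign_top 0.19 [0.507 0.217 0.132] [243. 175.]
side sign_cross 0.71 [ 0.459 -0.33   0.115] [350. 323.]
side sign_cross 0.66 [0.448 0.052 0.094] [252. 222.]
side crock 0.86 [0.674 0.112 0.147] [312. 172.]
side jar 0.87 [ 0.671 -0.124  0.083] [363. 237.]
side jar 0.34 [ 0.462 -0.329  0.115] [351. 321.]
[[ 0.858 -0.279  0.431  0.1  ]
 [-0.513 -0.501  0.697 -0.657]
 [ 0.021 -0.819 -0.573  0.72 ]
 [ 0.     0.     0.     1.   ]] 389.2784469077317
```

```bash
python3 - <<'E'
import cv2
for c,(a,b,x,y) in {'top':(90,370,100,500),'side':(120,400,150,500)}.items():
    i=cv2.imread(f'pics/{c}.png')
    print(i.shape)
    i=i[a:b,x:y]; cv2.imwrite(f'pics/{c}_c.png',cv2.resize(i,None,fx=2,fy=2,interpolation=2))
E
```

```text
(420, 560, 3)
(420, 560, 3)
```

View pics/top_c.png

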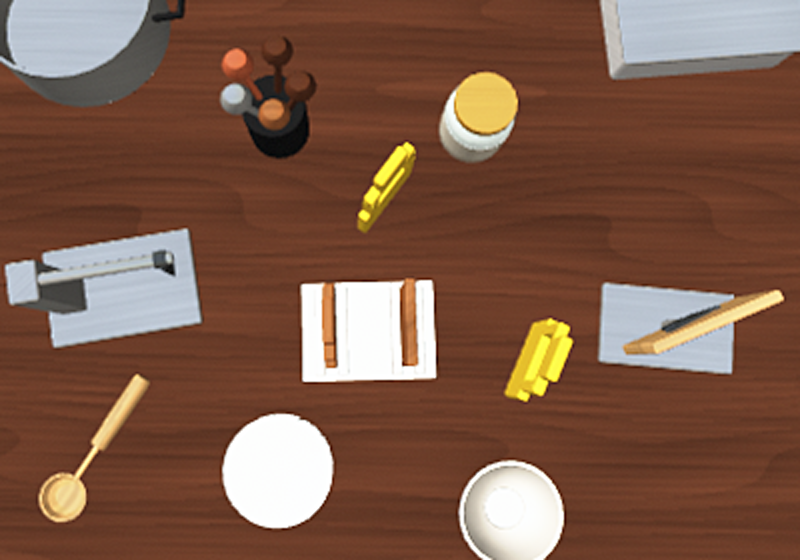

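View pics/side_c.png

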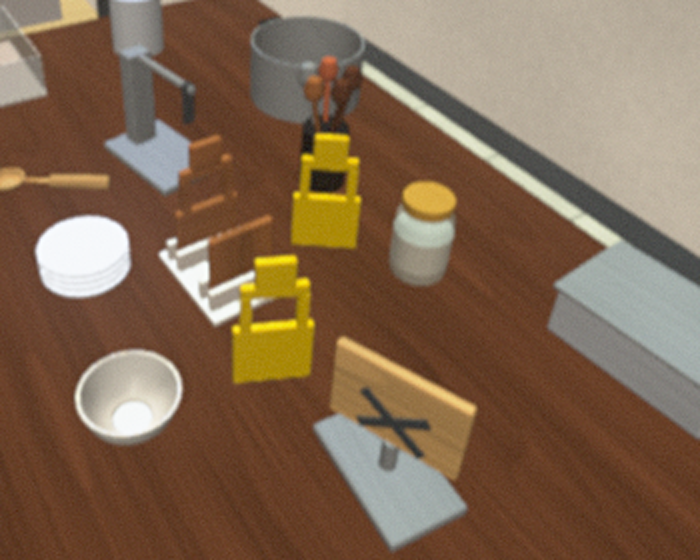

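The top picture shows these candidates for the board:
- A brown board with an eye at (264,252). The side view shows the eye at about (253,222).
- A plain brown board at (304,251).
- Yellow look-alikes at (293,183) and (370,270).

I choose the brown one with the eye, in the rack's +y slot. The peg tip is at (182,221) with its post at (112,232). The sign is at (455,250): its crossed face looks to -x/-y, and it is about 25° off its foot.

```bash
python3 - <<'E'
from h import *
i=cv2.imread('pics/top.png')
a=cv2.resize(i[215:285,240:320],None,fx=5,fy=5,interpolation=2)
b=cv2.resize(i[200:270,95:205],None,fx=5,fy=5,interpolation=2)[:,:400]
c=cv2.resize(i[225:285,390:500],None,fx=7,fy=7,interpolation=2)
out=np.zeros((350,800,3),np.uint8); out[:,:400]=a; out[:,400:]=cv2.resize(i[200:270,100:205],(400,267),interpolation=2).shape and cv2.copyMakeBorder(cv2.resize(i[200:270,100:205],(400,267),interpolation=2),0,83,0,0,0)
cv2.imwrite('pics/c3.png',out)
d,W,f=cam('top')
for n,u,v,z in [('board top a',264,232,.188),('board top b',265.5,273,.188),('peg tip',182,221,.165),('peg post',120,230,.165),('signtop1',418,264,.152),('signtop2',489,239,.152),('foot1',400,231.5,.012),('foot2',467.5,238.5,.012),('foot3',466,276.5,.012),('foot4',400,271,.012)]:
    print(n,atz(d,W,f,u,v,z).round(3))
E
```

```text
board top a [0.487 0.058 0.188]
board top b [0.411 0.053 0.188]
peg tip [0.507 0.218 0.165]
peg post [0.487 0.337 0.165]
signtop1 [ 0.434 -0.242  0.152]
signtop2 [ 0.485 -0.382  0.152]
foot1 [ 0.51  -0.248  0.012]
foot2 [ 0.498 -0.401  0.012]
foot3 [ 0.412 -0.394  0.012]
foot4 [ 0.421 -0.246  0.012]
```

View pics/c3.png

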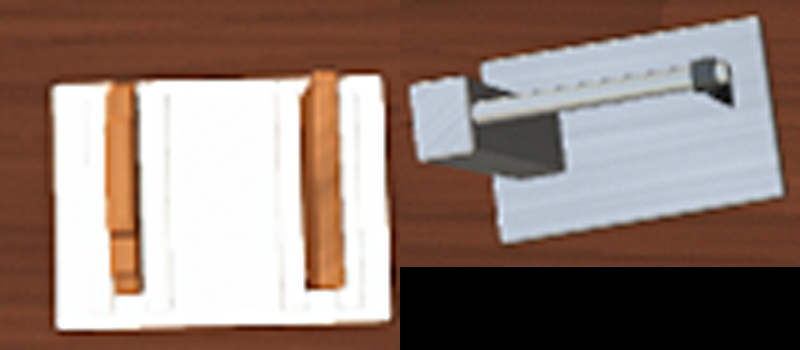

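Left crop: the eyed board stands in the left slot, with the notched tab edge from (120,235) to (125,290). The plain board is at (323,180). Right crop: the peg tip and flap are at (712,75). The choice holds, so I move above the board.

```bash
python3 -m handwheel '[[1,[-0.04,-0.03,-0.03],-5],[1,[-0.08,-0.065,-0.04],-10],[1,[-0.12,-0.1,-0.05],-15],[1,[-0.16,-0.135,-0.05],-20],[1,[-0.2,-0.17,-0.05],-25.7],[1,[-0.24,-0.205,-0.05],-25.7],[1,[-0.28,-0.24,-0.05],-25.7],[1,[-0.32,-0.275,-0.05],-25.7],[1,[-0.36,-0.31,-0.05],-25.7],[1,[-0.39,-0.334,-0.05],-25.7],[1,[-0.39,-0.334,-0.05],-25.7],[1,[-0.39,-0.334,-0.05],-25.7]]' 60; python3 - <<'E'
from h import *
d,W,f=find(['board_tab','board_eye','rack','plain_board'],'wrist'); cv2.imwrite('pics/w1.png',d['img']); print(W.round(3),bot.get_state()['eef_pos'])
for p in [(.411,.055,.188),(.487,.055,.188)]: print(px(d,W,f,p))
E
```

```text
time_s: 2.95
eef_pos: [0.4547, 0.0565, 0.2813]
eef_rot: [3.141, -0.0, -3.124]
ft_force: [0.2, -0.2, 0.0]
finger_gap: 0.0851
grasp_force: 0.0
wrist board_tab 0.96 [ 0.417 -0.154  0.083] [ 51. 141.]
wrist board_tab 0.76 [0.588 0.007 0.107] [227. 322.]
wrist board_eye 0.87 [ 0.419 -0.152  0.083] [ 54. 144.]
wrist board_eye 0.85 [0.588 0.008 0.109] [227. 323.]
wrist board_eye 0.64 [0.435 0.054 0.189] [274. 190.]
wrist rack 0.95 [0.444 0.021 0.005] [248. 162.]
wrist plain_board 0.78 [ 0.452 -0.022  0.102] [192. 185.]
[[-0.018  0.96   0.278  0.383]
 [ 1.     0.018  0.005  0.056]
 [-0.     0.278 -0.961  0.424]
 [ 0.     0.     0.     1.   ]] [0.45464315 0.05703967 0.28142096]
(np.float64(277.37236857624487), np.float64(152.169506609468))
(np.float64(275.50590212697733), np.float64(261.3866002812388))
```

View pics/w1.png

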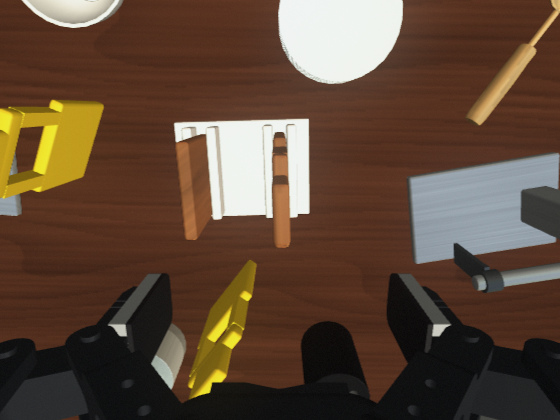

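The wrist view shows the tab's top edge running (281,178) to (282,246), the peg tip at (478,284), the peg axis heading towards (559,271), and its foot plate edge from (410,178) to (558,154).

```bash
python3 - <<'E'
from h import *
d,W,f=cam('wrist'); g=cv2.cvtColor(d['img'],6)
print('row215',d['img'][215,264:300].astype(int).tolist()[::1])
for n,u,v,z in [('tab near',281,178,.188),('tab far',282.3,246,.188),('peg tip',478,284,.165),('peg in',559,271.5,.165),('plate1',410,178,.012),('plate2',558,154,.012),('plate3',416,263,.012),('rackTR',309,119.5,.008),('rackBR',309.5,213,.008),('rackTL',175,122.5,.008)]:
    print(n,atz(d,W,f,u,v,z).round(4))
E
```

```text
row215 [[47, 60, 87], [123, 139, 153], [210, 226, 225], [235, 242, 239], [237, 243, 239], [238, 243, 240], [239, 243, 239], [201, 211, 211], [72, 95, 128], [51, 82, 131], [56, 94, 145], [64, 105, 161], [67, 111, 172], [70, 115, 176], [71, 117, 180], [73, 120, 182], [73, 119, 182], [72, 119, 180], [73, 119, 180], [72, 117, 179], [72, 118, 178], [72, 117, 179], [71, 116, 178], [72, 117, 179], [77, 118, 172], [189, 206, 214], [237, 243, 239], [237, 243, 239], [238, 243, 239], [239, 242, 239], [240, 243, 239], [239, 243, 239], [195, 206, 205], [53, 71, 103], [43, 58, 93], [44, 59, 92]]
tab near [0.4278 0.0581 0.188 ]
tab far [0.4755 0.0601 0.188 ]
peg tip [0.5131 0.2145 0.165 ]
peg in [0.5011 0.2754 0.165 ]
plate1 [0.4578 0.2071 0.012 ]
plate2 [0.4272 0.3699 0.012 ]
plate3 [0.5628 0.2271 0.012 ]
rackTR [0.3955 0.0892 0.008 ]
rackBR [0.503  0.0944 0.008 ]
rackTL [ 0.4018 -0.0591  0.008 ]
```

```bash
python3 -m handwheel '[[1,[0.003,0.0025,0.03],-1.6],[1,[0.003,0.0025,0.06],-1.6],[1,[0.003,0.0025,0.09],-1.6],[1,[0.003,0.0025,0.115],-1.6],[1,[0.003,0.0025,0.128],-1.6],[1,[0.003,0.0025,0.128],-1.6],[0.5,[0.003,0.0025,0.128],-1.6],[0,[0.003,0.0025,0.128],-1.6],[0,[0.003,0.0025,0.128],-1.6],[0,[0.003,0.0025,0.128],-1.6],[0,[0.003,0.0025,0.128],-1.6],[0,[0.003,0.0025,0.128],-1.6]]' 60
```

```text
time_s: 4.75
eef_pos: [0.4524, 0.0585, 0.1537]
eef_rot: [-3.141, 0.001, -3.096]
ft_force: [-0.5, -0.1, 3.5]
finger_gap: 0.0114
grasp_force: 59.1
```

```bash
python3 -m handwheel '[[0,[0,0,-0.015],0],[0,[0,0,-0.035],0],[0,[0,0,-0.055],0],[0,[0,0,-0.07],0],[0,[0,0,-0.07],0],[0,[0,0,-0.07],0]]'; python3 - <<'E'
from h import *
d,W,f=find(['peg_pivot','flap','peg_stand','board_tab','board_eye'],'wrist'); cv2.imwrite('pics/w2.png',d['img']); print(bot.get_state()['eef_pos'])
E
```

```text
time_s: 5.5
eef_pos: [0.4513, 0.0586, 0.2223]
eef_rot: [3.141, -0.002, -3.096]
ft_force: [0.3, -0.8, -1.7]
finger_gap: 0.0113
grasp_force: 58.5
wrist peg_pivot 0.87 [0.497 0.268 0.009] [480. 235.]
wrist peg_pivot 0.46 [0.438 0.021 0.009] [241. 168.]
wrist flap 0.63 [0.512 0.22  0.139] [505. 314.]
wrist flap 0.3 [0.501 0.267 0.01 ] [478. 239.]
wrist peg_stand 0.66 [0.506 0.267 0.015] [479. 245.]
wrist peg_stand 0.5 [ 0.453 -0.021  0.099] [173. 204.]
wrist board_tab 0.69 [0.434 0.056 0.253] [272. 274.]
wrist board_tab 0.55 [ 0.413 -0.155  0.053] [ 27. 137.]
wrist board_eye 0.94 [0.431 0.054 0.257] [267. 271.]
wrist board_eye 0.66 [ 0.416 -0.149  0.055] [ 33. 141.]
[0.45167171 0.05859462 0.22283588]
```

View pics/w2.png

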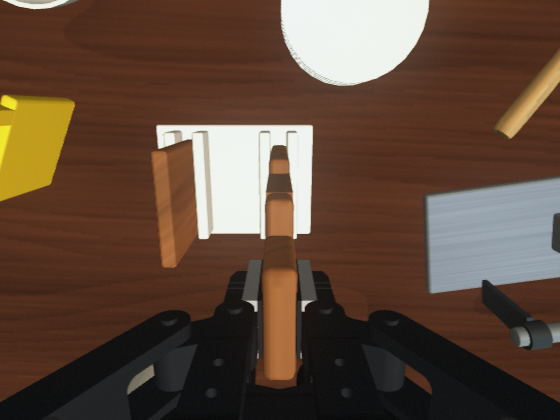

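The board is held upright with its tab at (280,240) to (280,378). The peg tip is at (516,337), and the foot plate's near corners are at (427,196) and (430,292).

```bash
python3 - <<'E'
from h import *
d,W,f=cam('wrist')
for n,u,v,z in [('tab near',280,240,.257),('tab far',280,377,.257),('peg tip',516,337,.165),('peg in',556,331,.165),('plate1',427,196,.012),('plate3',430.5,292,.012),('plate2',559,177,.012)]:
    print(n,atz(d,W,f,u,v,z).round(4))
i=cv2.imread('pics/w2.png')[270:370,470:560]; cv2.imwrite('pics/w2c.png',cv2.resize(i,None,fx=6,fy=6,interpolation=2))
E
```

```text
tab near [0.4209 0.058  0.257 ]
tab far [0.4728 0.0604 0.257 ]
peg tip [0.5132 0.2124 0.165 ]
peg in [0.5077 0.2367 0.165 ]
plate1 [0.458  0.2066 0.012 ]
plate3 [0.5632 0.2272 0.012 ]
plate2 [0.4329 0.3327 0.012 ]
```

View pics/w2c.png

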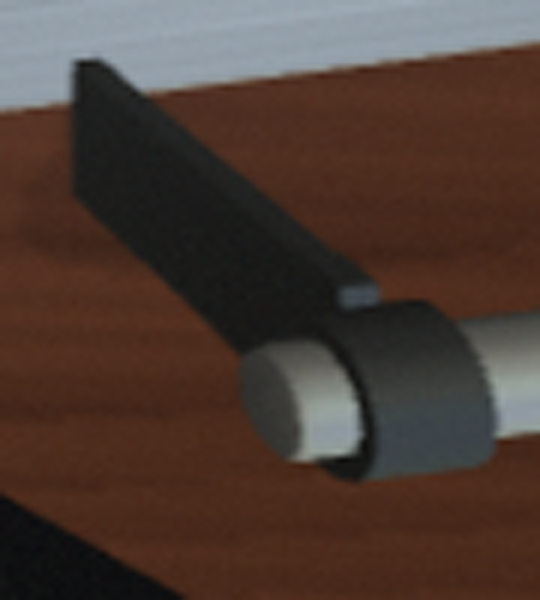

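```bash
python3 -m handwheel '[[0,[-0.018,0.029,0],-2],[0,[-0.036,0.058,0],-4],[0,[-0.055,0.088,0],-6],[0,[-0.073,0.116,0],-8.4],[0,[-0.073,0.116,0.012],-8.4],[0,[-0.073,0.116,0.0265],-8.4],[0,[-0.073,0.116,0.0265],-8.4],[0,[-0.073,0.116,0.0265],-8.4]]'; python3 - <<'E'
from h import *
d,W,f=cam('wrist'); a=d['img']; d2,W2,f2=cam('side'); b=d2['img'][120:260,170:310]
o=np.zeros((420,800,3),np.uint8); o[:,:380]=a[:,180:]; o[:,380:]=cv2.resize(b,(420,420),interpolation=2)
cv2.imwrite('pics/w3.png',o)
for p in [(.5122,.212,.165),(.5122-.191*.012,.212+.982*.012,.165)]: print(px(d,W,f,p))
E
```

```text
time_s: 6.85
eef_pos: [0.5192, 0.1771, 0.1968]
eef_rot: [-3.142, -0.001, -2.95]
ft_force: [-0.2, 0.8, -1.4]
finger_gap: 0.0114
grasp_force: 59.1
(np.float64(347.2947872881212), np.float64(251.33623036917294))
(np.float64(370.6516105817291), np.float64(251.34534940547064))
```

View pics/w3.png

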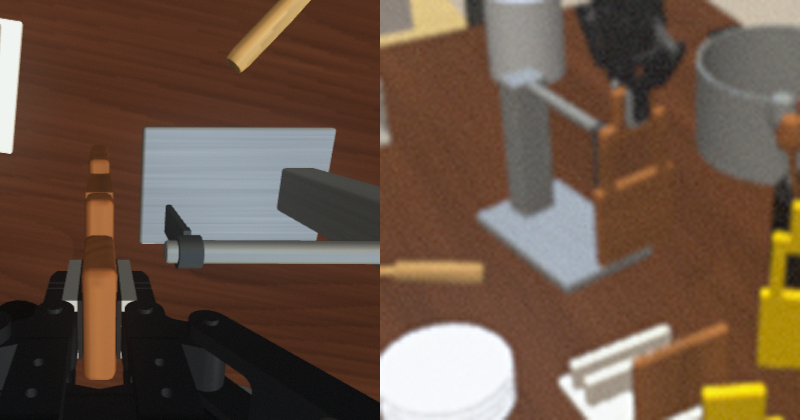

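The wrist view shows the peg level with the tool's y axis and its tip at (347,251), exactly as predicted. In the side view the eye stands in front of the peg tip at about (595,125). Now I slide in.

```bash
python3 -m handwheel '[[0,[0,0.02,0],0],[0,[0,0.035,0],0],[0,[0,0.047,0],0],[0,[0,0.058,0],0],[0,[0,0.065,0],0],[0,[0,0.065,0],0]]'; python3 - <<'E'
from h import *
d,W,f=cam('wrist'); a=d['img']; d2,W2,f2=cam('side'); b=d2['img'][120:260,170:310]
o=np.zeros((420,800,3),np.uint8); o[:,:380]=a[:,180:]; o[:,380:]=cv2.resize(b,(420,420),interpolation=2)
cv2.imwrite('pics/w4.png',o)
E
```

```text
time_s: 7.7
eef_pos: [0.5071, 0.2421, 0.1968]
eef_rot: [-3.142, -0.0, -2.949]
ft_force: [-0.6, -0.0, -1.5]
finger_gap: 0.0111
grasp_force: 59.1
```

View pics/w4.png

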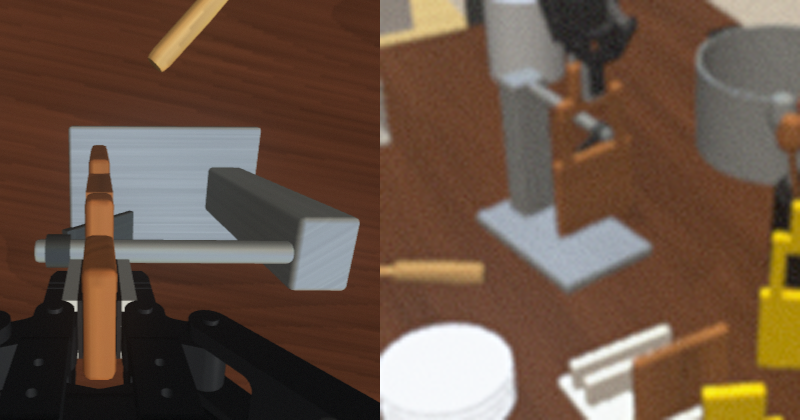

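The peg goes through the eye: its tip is at (40,250), left of the board, with the flap lifted at (120,220). No force shows. I continue and lower.

```bash
python3 -m handwheel '[[0,[0,0.015,0],0],[0,[0,0.03,0],0],[0,[0,0.045,0],0],[0,[0,0.06,0],0],[0,[0,0.06,0],0],[0,[0,0.06,0.004],0],[0,[0,0.06,0.008],0],[0,[0,0.06,0.009],0],[0,[0,0.06,0.009],0]]'; python3 - <<'E'
from h import *
d,W,f=cam('wrist'); a=d['img']; d2,W2,f2=cam('side'); b=d2['img'][120:260,170:310]
o=np.zeros((420,800,3),np.uint8); o[:,:380]=a[:,180:]; o[:,380:]=cv2.resize(b,(420,420),interpolation=2)
cv2.imwrite('pics/w5.png',o)
E
```

```text
time_s: 8.93
eef_pos: [0.4957, 0.3001, 0.1877]
eef_rot: [-3.142, -0.0, -2.95]
ft_force: [0.1, -0.7, -1.5]
finger_gap: 0.0113
grasp_force: 59.2
```

View pics/w5.png

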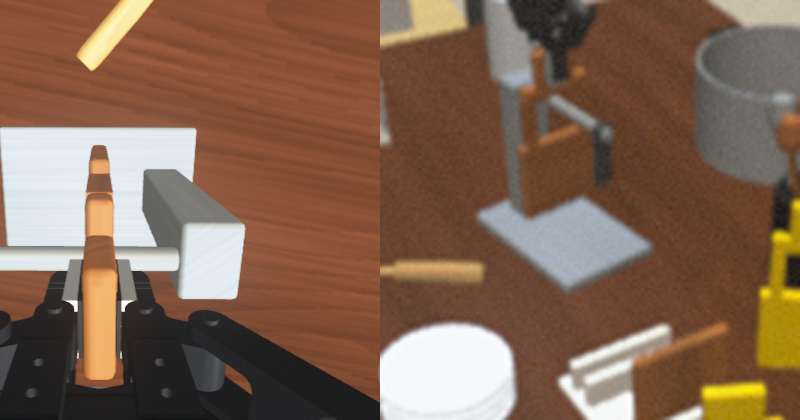

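The side view shows the flap hanging shut at (602,155), outside the board, with the board on the peg at (555,150). I lower onto contact and release.

```bash
python3 -m handwheel '[[0,[0,0,0.0015],0],[0,[0,0,0.0025],0],[0,[0,0,0.0025],0]]' 20; python3 -m handwheel '[[0.2,[0,0,0],0],[0.3,[0,0,0],0],[0.5,[0,0,0],0],[0.5,[0,0,0],0],[0.5,[0,0,-0.02],0],[0.5,[0,0,-0.06],0],[0.5,[0,0,-0.1],0],[0.5,[0,0,-0.1],0]]'; python3 - <<'E'
from h import *
print(bot.get_state()['q'])
d,W,f=cam('wrist'); a=d['img']; d2,W2,f2=cam('side'); b=d2['img'][120:260,170:310]
o=np.zeros((420,800,3),np.uint8); o[:,:380]=a[:,150:530]; o[:,380:]=cv2.resize(b,(420,420),interpolation=2)
cv2.imwrite('pics/w6.png',o)
E
```

```text
time_s: 9.4
eef_pos: [0.496, 0.3006, 0.1866]
eef_rot: [3.141, 0.002, -2.949]
ft_force: [-1.2, -1.4, 5.0]
finger_gap: 0.0112
grasp_force: 60.3
time_s: 10.4
eef_pos: [0.4975, 0.3014, 0.289]
eef_rot: [3.14, 0.007, -2.949]
ft_force: [0.1, 0.2, 0.2]
finger_gap: 0.0428
grasp_force: 0.0
[4.35553818e-01 3.80684717e-01 2.33862440e-01 1.41681214e+00
 4.80334178e-05 2.43236053e-01]
```

View pics/w6.png

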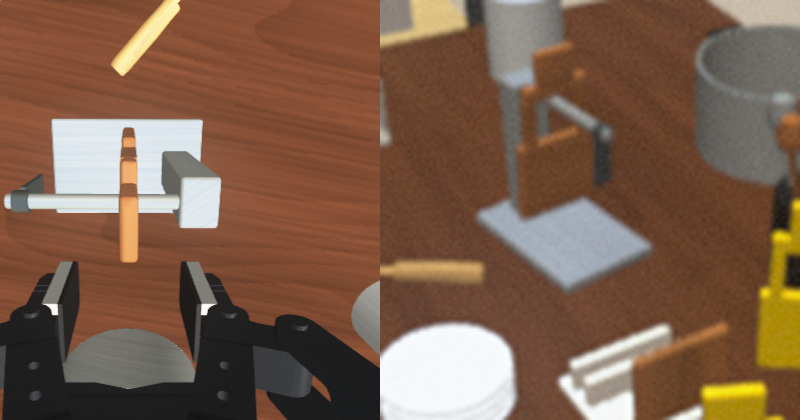

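The board hangs free on the peg at (128,225). The flap is shut outside it, at (25,190) in the wrist half and (602,155) in the side half. The picture budget is now used up, so the sign is done numerically.

```bash
python3 -m handwheel '[[0.6,[0.012,-0.046,0],6.2],[0.6,[0.024,-0.092,0],12.5],[0.6,[0.036,-0.138,0],18.7],[0.6,[0.048,-0.184,0],25],[0.6,[0.06,-0.23,0],31],[0.6,[0.071,-0.276,0],37.4],[0.6,[0.083,-0.322,0],43.6],[0.6,[0.095,-0.368,0],50],[0.6,[0.107,-0.414,0],56],[0.6,[0.119,-0.46,0],62.3],[0.6,[0.131,-0.506,0],68.5],[0.6,[0.143,-0.552,0],74.8],[0.6,[0.1545,-0.598,0.005],81],[0.6,[0.1545,-0.598,0.005],81],[0.6,[0.1545,-0.598,0.005],81],[0.6,[0.1545,-0.598,0.005],81]]'; python3 - <<'E'
from h import *
d,W,f=find(['sign_top','sign_cross','sign_stand','sign'],'wrist'); im=d['img']; cv2.imwrite('pics/w7.png',im)
hsv=cv2.cvtColor(im,40)
print('pred centre',px(d,W,f,(.46,-.315,.152)),[px(d,W,f,p) for p in [(.434,-.242,.152),(.485,-.382,.152),(.51,-.248,.012),(.498,-.401,.012),(.412,-.394,.012),(.421,-.246,.012)]])
for y in range(20,420,25): print(y,' '.join('%d,%d,%d'%tuple(p) for p in hsv[y,20:560:40]))
E
```

```text
time_s: 12.5
eef_pos: [0.4583, -0.3146, 0.28]
eef_rot: [-3.141, -0.001, 1.922]
ft_force: [0.6, -0.2, -0.2]
finger_gap: 0.0514
grasp_force: 0.0
wrist sign_top 0.59 [ 0.463 -0.313  0.155] [286. 205.]
wrist sign_cross 0.8 [ 0.46  -0.315  0.154] [281. 205.]
wrist sign_stand 0.73 [ 0.461 -0.312  0.014] [283. 172.]
wrist sign 0.69 [ 0.459 -0.317  0.155] [280. 208.]
pred centre (np.float64(281.41002627337997), np.float64(205.35848098657618)) [(np.float64(282.6875074173677), np.float64(99.76010414032535)), (np.float64(281.6955152007642), np.float64(289.36284000850344)), (np.float64(344.3100500617237), np.float64(132.62651793400298)), (np.float64(285.56901307002437), np.float64(250.62516176917103)), (np.float64(219.38580596335208), np.float64(222.0143725183033)), (np.float64(268.87853020698134), np.float64(101.72019046298234))]
20 9,152,144 10,156,155 10,156,142 10,155,148 10,152,148 10,155,145 10,153,160 24,209,188 24,208,215 11,156,170 10,154,149 10,153,143 9,152,141 10,155,145
45 10,156,150 10,155,158 10,156,142 10,152,161 10,158,155 10,155,160 10,156,155 11,156,160 12,155,168 11,155,160 1
[... 1434 characters left out ...]
8 10,150,143 10,153,160 10,153,168 30,5,55 10,153,158 10,152,163 10,152,154 10,94,57 0,9,55 10,152,156 10,153,157 26,11,163 99,7,239
320 10,148,158 10,148,141 165,10,53 9,149,157 120,5,52 9,153,143 10,151,155 10,155,160 9,148,138 120,5,52 9,151,150 120,10,52 26,11,166 101,11,247
345 24,5,254 0,0,54 75,9,54 120,14,53 105,10,51 10,152,144 10,150,158 10,151,154 10,153,148 110,15,51 110,15,50 110,20,39 114,24,54 101,11,248
370 90,9,54 120,5,55 103,22,83 113,12,83 100,15,52 10,152,156 9,152,154 9,153,147 10,154,136 110,15,51 98,14,71 105,14,71 105,20,51 110,15,52
395 105,19,53 98,19,55 103,21,84 18,36,214 120,10,79 0,0,41 120,6,41 60,6,42 120,12,42 113,14,75 9,152,149 105,14,72 90,23,34 108,26,50
```

```bash
python3 - <<'E'
from h import *
d,W,f=cam('wrist'); im=cv2.imread('pics/w7.png'); hsv=cv2.cvtColor(im,40)
for y in (110,150,200,250,280): print(y,' '.join('%d:%d,%d,%d'%(x,*hsv[y,x]) for x in range(262,306,3)))
m=((hsv[...,1]<60)&(hsv[...,2]>190)).astype(np.uint8); m[:,:190]=0;m[:,380:]=0;m[:60]=0;m[290:]=0
n,l,s,c=cv2.connectedComponentsWithStats(m); print(s.tolist())
ys,xs=np.nonzero(m); P=np.array([atz(d,W,f,x,y,.012)[:2] for x,y in zip(xs,ys)])
h=cv2.convexHull(P.astype(np.float32)); r=cv2.minAreaRect(h); print('foot',r)
ap=cv2.approxPolyDP(cv2.convexHull(np.c_[xs,ys].astype(np.int32)),5,True)[:,0]; print(ap.tolist(),[atz(d,W,f,x,y,.012)[:2].round(4).tolist() for x,y in ap])
E
```

```text
110 262:9,141,150 265:9,142,142 268:30,6,228 271:101,11,246 274:102,10,247 277:103,9,249 280:103,9,247 283:102,10,247 286:102,10,248 289:13,35,202 292:9,132,156 295:9,134,150 298:9,137,158 301:9,136,167 304:8,139,165
150 262:100,9,247 265:103,9,248 268:15,11,232 271:27,64,254 274:27,46,255 277:27,48,255 280:27,49,254 283:26,75,254 286:101,8,248 289:102,10,247 292:103,9,249 295:103,9,248 298:103,9,248 301:102,10,247 304:105,10,248
200 262:103,9,249 265:100,9,247 268:103,9,248 271:30,3,187 274:27,62,254 277:29,40,255 280:28,43,255 283:27,47,255 286:26,73,254 289:23,7,150 292:102,10,247 295:103,9,247 298:102,10,247 301:102,10,247 304:102,10,244
250 262:10,143,162 265:10,141,166 268:10,141,163 271:10,142,171 274:11,143,169 277:27,69,254 280:28,39,255 283:28,42,255 286:28,46,255 289:25,89,252 292:10,143,168 295:10,145,164 298:10,144,159 301:11,146,159 304:11,145,167
280 262:10,151,166 265:10,151,164 268:10,150,167 271:10,152,156 274:10,150,156 277:18,133,229 280:28,48,255 283:29,42,255 286:28,45,255 289:28,49,255 292:12,149,171 295:11,151,159 298:10,150,170 301:10,149,173 304:10,153,155
[[0, 0, 560, 420, 224874], [220, 103, 124, 187, 9670], [190, 263, 21, 27, 325], [348, 263, 25, 27, 331]]
foot ((0.4729038178920746, -0.34807902574539185), (0.22741246223449707, 0.22248049080371857), 20.13336944580078)
[[372, 289], [190, 289], [271, 103], [342, 135]] [[0.618, -0.4134], [0.4044, -0.4917], [0.4242, -0.2475], [0.5093, -0.2523]]
```

```bash
cat >> h.py <<'E'
def sign(im,d,W,f,ylim=262):
    hsv=cv2.cvtColor(im,40); H,S,V=[hsv[...,i] for i in range(3)]
    def rect(m,z):
        m=m.astype(np.uint8); m[:,:200]=0; m[:,360:]=0; m[:60]=0; m[ylim:]=0
        m=cv2.morphologyEx(m,cv2.MORPH_OPEN,np.ones((3,3)))
        ys,xs=np.nonzero(m); P=np.array([atz(d,W,f,x,y,z)[:2] for x,y in zip(xs,ys)])*1000
        return cv2.minAreaRect(P.astype(np.float32)),P
    a,_=rect((H>90)&(H<112)&(V>235)&(S<30),.012)
    b,P=rect((H>20)&(H<33)&(V>240)&(S>25),.152)
    vx,vy,x0,y0=cv2.fitLine(P.astype(np.float32),2,0,.01,.01).ravel()
    print('foot',a); print('top',b,'line yaw of panel x',np.degrees(np.arctan2(vy,vx))%180-90,x0,y0)
E
python3 - <<'E'
from h import *
d,W,f=cam('wrist'); im=cv2.imread('pics/w7.png')
sign(im,d,W,f,262); print(); sign(im,d,W,f,330)
d,W,f=cam('top')
E
```

```text
foot ((462.4361572265625, -323.6059875488281), (147.46868896484375, 86.23848724365234), 85.73804473876953)
top ((455.7082824707031, -308.46185302734375), (11.412973403930664, 111.27266693115234), 23.516796112060547) line yaw of panel x 23.419327 454.69073 -306.07596

foot ((462.4361572265625, -323.6059875488281), (147.46868896484375, 86.23848724365234), 85.73804473876953)
top ((461.7378845214844, -322.31781005859375), (11.412973403930664, 141.494873046875), 23.516796112060547) line yaw of panel x 23.446472 459.88864 -318.0439
```

```bash
python3 -m handwheel '[[0.6,[-0.009,0.001,0.03],-3.4],[0.6,[-0.009,0.001,0.06],-3.4],[0.6,[-0.009,0.001,0.09],-3.4],[0.6,[-0.009,0.001,0.12],-3.4],[0.6,[-0.009,0.001,0.138],-3.4],[0.6,[-0.009,0.001,0.146],-3.4],[0.6,[-0.009,0.001,0.146],-3.4],[0,[-0.009,0.001,0.146],-3.4],[0,[-0.009,0.001,0.146],-3.4],[0,[-0.009,0.001,0.146],-3.4],[0,[-0.009,0.001,0.146],-3.4],[0,[-0.009,0.001,0.146],-3.4]]' 30; python3 -c "
from cell import bot;s=bot.get_state();print(s['q'],s['wrist_torque'])"
```

```text
time_s: 14.4
eef_pos: [0.4629, -0.3246, 0.1353]
eef_rot: [3.141, 0.002, 1.98]
ft_force: [-0.4, 0.3, 6.8]
finger_gap: 0.0112
grasp_force: 33.8
[-7.23746865e-01  4.00790279e-01 -1.37132849e-01  1.03098473e+00
  1.18043960e-04  4.38301877e-01] [ 0.09593005  0.14398403 -0.01023723]
```

```bash
python3 -m handwheel '[[0,[0,0,0],-9],[0,[0,0,0],-18],[0,[0,0,0],-27],[0,[0,0,0],-36]]'; python3 -m handwheel '[[0,[0,0,0],-9],[0,[0,0,0],-18],[0,[0,0,0],-27],[0,[0,0,0],-36],[0,[0,0,0],-45],[0,[0,0,0],-54],[0,[0,0,0],-63],[0,[0,0,0],-72],[0,[0,0,0],-81],[0,[0,0,0],-90],[0,[0,0,0],-99],[0,[0,0,0],-108],[0,[0,0,0],-113],[0,[0,0,0],-116.2],[0,[0,0,0],-116.2],[0,[0,0,0],-116.2],[0,[0,0,0],-116.2]]'
```

```text
time_s: 14.9
eef_pos: [0.4636, -0.324, 0.1352]
eef_rot: [3.14, 0.002, 2.613]
ft_force: [1.7, 2.4, 5.5]
finger_gap: 0.0109
grasp_force: 33.9
time_s: 17.02
eef_pos: [0.4624, -0.3217, 0.1352]
eef_rot: [-3.141, 0.004, -1.646]
ft_force: [-1.1, 7.9, 10.1]
finger_gap: 0.0115
grasp_force: 34.6
```

```bash
python3 -m handwheel '[[0.2,[0,0,0],0],[0.6,[0,0,0],0],[0.6,[0,0,0],0],[0.6,[0,0,0],0],[0.6,[0,0,-0.03],0],[0.6,[0,0,-0.08],0],[0.6,[0,0,-0.13],0],[0.6,[0,0,-0.146],0],[0.6,[0,0,-0.146],0],[0.6,[0,0,-0.146],0]]'; python3 - <<'E'
from h import *
d,W,f=find(['sign_top','sign_cross'],'wrist'); cv2.imwrite('pics/w8.png',d['img'])
sign(d['img'],d,W,f,262); sign(d['img'],d,W,f,330)
find(['sign_cross','board_tab','board_eye'],'side')
E
```

```text
time_s: 18.27
eef_pos: [0.4619, -0.3238, 0.279]
eef_rot: [3.14, 0.001, -1.647]
ft_force: [-0.5, 0.4, 0.1]
finger_gap: 0.0512
grasp_force: 0.0
wrist sign_top 0.7 [ 0.463 -0.33   0.151] [275. 195.]
wrist sign_cross 0.58 [ 0.46  -0.332  0.154] [280. 193.]
foot ((461.76129150390625, -322.714111328125), (146.15805053710938, 86.10364532470703), 85.85334014892578)
top ((461.23541259765625, -333.99652099609375), (115.60870361328125, 10.714614868164062), 85.92379760742188) line yaw of panel x -4.0867844 460.81146 -336.99097
foot ((461.76129150390625, -322.714111328125), (146.15805053710938, 86.10364532470703), 85.85334014892578)
top ((458.934814453125, -299.6438293457031), (37.13949966430664, 183.55282592773438), 7.461381435394287) line yaw of panel x 0.18399048 460.45892 -319.666
side sign_cross 0.63 [ 0.453 -0.335  0.117] [349. 325.]
side board_tab 0.73 [0.49  0.294 0.115] [227. 169.]
side board_tab 0.73 [ 0.42  -0.166  0.08 ] [286. 286.]
side board_tab 0.63 [ 0.601 -0.001  0.074] [312. 221.]
side board_eye 0.98 [ 0.601 -0.006  0.075] [313. 222.]
side board_eye 0.88 [0.488 0.297 0.115] [226. 169.]
side board_eye 0.68 [ 0.42  -0.164  0.077] [286. 286.]
```

The panel is within about 0.1° of the foot, the board still hangs, and the gripper is clear of everything.

```bash
python3 -c "
from cell import bot;print(bot.sign_off())"
```

```text
the job is handed in; nothing more can be done
None
```

The eyed board hangs on the peg with the flap shut behind it. The sign was then turned so its crossed face looks to the guests' side, measured square with its foot to about 0.1°. Both were let go and the job was handed in at about 18 s; no verdict was returned.

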